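# Nest the blue edge guard on its storage rest

## Task

Put the blue edge guard away: pick it up by its wooden grip and nest it over the bare aluminium angle on the plywood rest, ridge over ridge, with its legs lying on the aluminium legs and the ends of the two about level, either way round. Let go of it there. Leave the orange guard where it stands.

Things in the scene. Friction and masses are not known exactly. Their poses are not given: they have to be found in the camera images.
- blue_guard_grip (a point): Blue edge guard (loose, 160 g): 90 degree angle section 110 mm long, legs 52 x 5 mm, lying ridge up, ridge 40 mm above its lower edges. On mid-ridge stands a pale wooden grip plate, 46 mm long (along ridge), 12 thick, 40 tall; this point is its centre, 20 mm above the ridge, 27 above the V's inside corner, 60 above the lower edges. x along ridge, y across, z up. Same both ways round.
- rest_ridge (a point): Middle of the ridge of the bare aluminium angle on the rest: 90 degree angle section, no grip, 110 mm long, legs 50 mm wide, ridge up, on a plywood board 150 x 110 x 18 mm fixed to the table. The point is 57 mm above the table. x along ridge, y across, z up. When nested, the inside corner of the blue V lies on this ridge and the blue lower edges hang 6 mm above the plywood.
- orange_guard_grip (a point): Centre of the grip of the orange edge guard: same shape and size as the blue one, same axes. A bystander.
Things that resemble listed ones, but are neither listed nor needed, are in the scene too. Leave any green or turquoise look-alike of the part that bears blue_guard_grip alone.

How it is judged:
At the end, for the whole second after the job is handed in: The blue guard sits nested on the aluminium angle: grip centre within 18 mm of the ridge's middle along it, 10 mm across it, and at most 34 mm above the ridge (27 mm when fully home); ridges parallel and guard upright within 10 degrees. The orange guard is within 30 mm of its start (x of blue_guard_grip in the frame of rest_ridge between -0.018 and 0.018 m and y of blue_guard_grip in the frame of rest_ridge between -0.01 and 0.01 m and z of blue_guard_grip in the frame of rest_ridge below 0.034 m and angle between the x axis of blue_guard_grip and the x axis of rest_ridge, either way round below 0.175 rad and angle between blue_guard_grip's own z axis and vertical below 0.175 rad and distance of orange_guard_grip from where it was at the start of the episode below 0.03 m); the robot touches nothing.
It fails at once if the orange guard is moved more than 30 mm (distance of orange_guard_grip from where it was at the start of the episode above 0.03 m).
It also fails if it takes over 35 s, if anything falls off the work surface, if the arm or the gripper's body presses on something with over 40 N, if the wrist force passes 120 N, or if a joint passes its speed limit or range.

## Robot

A 7-joint arm with a two-finger parallel gripper is mounted at the origin on the work surface. World frame = base frame: x ahead of the robot, y to its left, z up, the work surface at z = 0. Lengths are in m, angles in rad, forces in N, time in s.
With the tool pointing down it reaches from about 0.425 to 0.8 m from the base axis. Payload 8.3 kg.
Tool frame: the origin (TCP) lies midway between the tips of the shut fingers; the grasp point (between the pads) lies 19 mm behind it; z points along the fingers, y is the line along which they close (so a half turn about z gives the same grasp; the last joint's range is limited). The gripper opens to 85 mm and grips with 20 to 120 N. Pads are 22 mm wide; open, the fingers measure 114 mm over their backs; the gripper's body (76 mm by 85 mm) begins 54 mm behind the grasp point. The pads swing forward as they close: fully open they stand 13 mm farther back than shut.
Start: joints at [1.226, 0.383, 0.016, 1.37, -0.006, 1.388, -0.046], TCP at [0.174, -0.6, 0.231] pointing down, gripper open.
Joint ranges: [-2.95, 2.95], [-0.25, 2.06], [-1.52, 1.56], [0.18, 2.33], [-1.44, 4.58], [0.02, 2.06], [-3.01, 3.01]. Speed limits (rad/s): [2.39, 2.39, 3.01, 3.01, 3.14, 3.14, 3.14].

## Interface

Orientations are given as a unit quaternion [x, y, z, w].
In Python, from plant import manip, eyes gives the robot as it stands. The module is installed in compiled form; this text tells all that it offers. Calls block until the motion is done:
- manip.move_pose(position, orientation): joint-space move of the TCP to a pose.
- manip.movel(position, max_speed=0.15, rot=None, max_force=None): straight line of the TCP; rot=None keeps the orientation; max_speed is the mean speed in m/s. With max_force (N) it stops when the force on the tool has changed by that much, and returns True; else False.
- manip.movej(angles): joint-space move.
- manip.move_gripper(opening): finger opening in m; the grip force is fixed at half the most; returns when the fingers have stopped.
- manip.wait(seconds).
- manip.ik(position, orientation): joint angles nearest the present ones, or None.
- eyes.camera(name): name is "scene" or "top" or "wrist"; returns a dict with "image" (420x560x3 uint8, red, green, blue), "camera_matrix" (3x3 intrinsics, pixels), "R" (3x3) and "t" (3): a world point X has camera coordinates R X + t. Camera axes: x right, y down, z forward; pixel columns grow to the right and rows downward; lengths in m; the calibration is good to about 2 mm. A picture is of the moment at which its call begins. There is no depth.
A pose or a line that the arm cannot do raises manip.IKError and nothing moves.
- manip.sign_off(): hands the job in; it is judged then, once.
Readings, each from a call of its own:
- manip.read_time_s(): time.
- manip.read_joints(): joint angles.
- manip.read_qd(): joint speeds.
- manip.read_joint_torque(): joint torques, N m.
- manip.read_tcp_pos(): TCP position.
- manip.read_orientation(): TCP orientation.
- manip.read_wrist_force(): force on the tool from outside, world axes, zero at the start.
- manip.read_wrist_torque(): the same for the moment, N m.
- manip.read_width(): finger opening in m.
- manip.read_grasp_force(): force on a finger pad.
Only numpy, scipy, OpenCV 4.12 (cv2) and the standard library are available. Lean on these libraries where they do the work, as an engineer would, in place of code of your own. Each camera call takes 0.05 s, during which the arm holds its last target. There are 200 camera calls.

## Working session

There is one attempt and no reset: what is moved stays moved. The work goes in short steps, each a Python script; the robot and the scene stay as the last script left them, time stands still between calls to the robot, and variables do not carry over. Pictures are saved under pics/ and viewed, at most 10 in all, crops included, and the job is handed in when it is done.

```bash
mkdir -p pics; cat > h.py <<'E'
from plant import manip, eyes
import numpy as np, cv2
def snap(cam,name):
    c=eyes.camera(cam); cv2.imwrite(f'pics/{name}.png',c['image'][:,:,::-1]); np.savez(f'pics/{name}.npz',K=c['camera_matrix'],R=c['R'],t=c['t']); return c
def back(name,uv,z):
    d=np.load(f'pics/{name}.npz'); R=d['R'];C=-R.T@d['t']; r=R.T@np.linalg.inv(d['K'])@[uv[0],uv[1],1.]
    return C+r*(z-C[2])/r[2]
def proj(name,X):
    d=np.load(f'pics/{name}.npz'); p=d['K']@(d['R']@np.array(X)+d['t']); return p[:2]/p[2]
E
python3 - <<'E'
from h import *
a=snap('top','top1');b=snap('scene','scene1')
for c in(a,b): print(-c['R'].T@c['t'],c['R'][2])
E
```

```text
[0.34425736 0.0092497  0.83041944] [ 0.15948064 -0.04004896 -0.98638836]
[0.81575773 0.37641982 0.88034049] [-0.36641165 -0.38486762 -0.84712421]
```

View pics/top1.png

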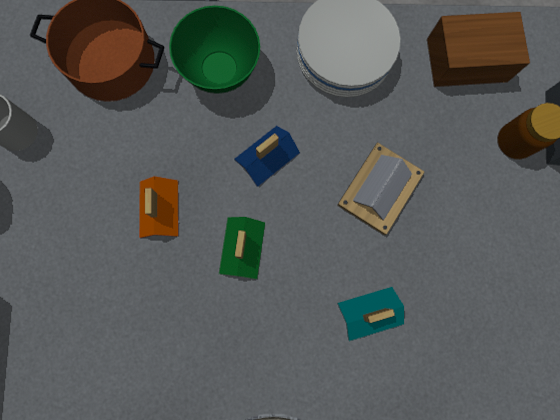

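View pics/scene1.png

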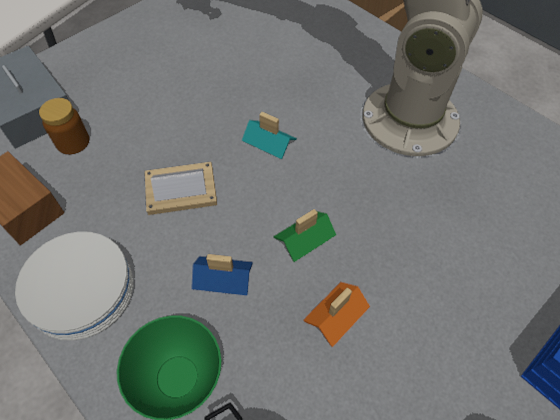

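Both views show the following (top-view pixels):
- **Blue guard:** (267,155), the only truly blue V.
- **Look-alikes to leave alone:** green (243,247) and turquoise (372,315).
- **Orange bystander:** (159,208).
- **Rest with bare aluminium:** (383,187).

The blue one fits the description. I'll confirm it in an enlarged crop.

```bash
python3 - <<'E'
import cv2,numpy as np
t=cv2.imread('pics/top1.png');s=cv2.imread('pics/scene1.png')
def c(i,u,v): return cv2.resize(i[v:v+75,u:u+100],(400,300),interpolation=cv2.INTER_CUBIC)
m=np.vstack([np.hstack([c(t,217,118),c(t,333,150)]),np.hstack([c(s,172,237),c(s,131,150)])])
cv2.imwrite('pics/crop1.png',cv2.convertScaleAbs(m,alpha=1.4))
E
```

```text
(no output)
```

View pics/crop1.png

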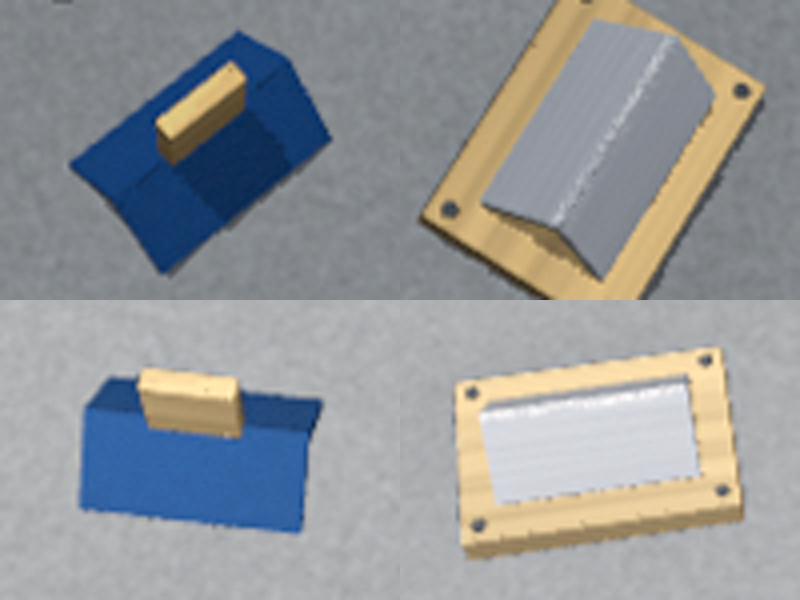

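```bash
python3 - <<'E'
from h import *
T=lambda n,o,ps,z:[back(n,(o[0]+(u+.5)/4-.5,o[1]+(v+.5)/4-.5),z) for u,v in ps]
def show(l,P):
    P=np.array(P);d=P[0]-P[1];print(l,P.mean(0).round(4),np.linalg.norm(d).round(4),np.degrees(np.arctan2(d[1],d[0])).round(1))
show('blue ridge top',T('top1',(217,118),[(291,61),(120,203)],.04))
show('blue ridge scene',T('scene1',(172,237),[(87,106),(309,131)],.04))
g=T('top1',(217,118),[(235,62),(246,78),(170,139),(157,126)],.08)
show('grip top',[(g[0]+g[1])/2,(g[2]+g[3])/2])
show('rest top',T('top1',(333,150),[(275,38),(153,225)],.057))
show('rest scene',T('scene1',(131,150),[(80,112),(286,83)],.057))
show('orange top',[back('top1',p,.08) for p in[(150,188),(152,213)]])
print(manip.read_time_s(),manip.read_orientation())
E
```

```text
blue ridge top [0.6028 0.0036 0.04  ] 0.1079 -49.2
blue ridge scene [0.6062 0.0066 0.04  ] 0.1084 -50.5
grip top [0.604  0.0057 0.08  ] 0.0459 -49.7
rest top [ 0.5363 -0.2157  0.057 ] 0.1086 -34.7
rest scene [ 0.5391 -0.2174  0.057 ] 0.109 -33.2
orange top [0.498  0.2099 0.08  ] 0.0451 6.6
0.1 [ 9.90084742e-01  1.40468724e-01 -1.31604153e-04 -8.50984943e-04]
```

Both views agree within 4 mm, and the ridge (108 mm) and grip (46 mm) lengths match the given sizes. Next I'll hover over the grip and look with the wrist camera.

```bash
cat >> h.py <<'E'
from scipy.spatial.transform import Rotation as Ro
def quat(deg): return (Ro.from_euler('z',deg,degrees=True)*Ro.from_euler('x',180,degrees=True)).as_quat()
E
python3 - <<'E'
from h import *
for y in(-50,130):
    print(y,manip.ik([.6045,.0053,.2],quat(y)),manip.ik([.538,-.2165,.2],quat(y+16)))
q=min([(-50),(130)],key=lambda y:9 if manip.ik([.6045,.0053,.2],quat(y)) is None else abs(manip.ik([.6045,.0053,.2],quat(y))[6]))
print(q); manip.move_pose([.6045,.0053,.2],quat(q)); manip.wait(.2)
c=snap('wrist','w1'); print(manip.read_time_s(),manip.read_tcp_pos())
for X in([.6045,.0053,.08],[.6045,.0053,.04]): print(proj('w1',X))
E
```

```text
-50 [ 0.3256402   0.40367872 -0.521641    1.45902356  0.20280574  1.33269067
 -2.65250673] [ 0.51316817  0.31445093 -0.23418674  1.53898484  0.07461987  1.29693288
 -1.89434619]
130 [ 0.46964785  0.44981407 -0.7333697   1.45220802  0.30255509  1.35491245
  0.41937426] [ 0.75277664  0.35330599 -0.54686461  1.52755912  0.18715222  1.31324837
  1.16299329]
130
2.9833 [0.60454853 0.00483767 0.19999445]
[280.18240785 202.7659228 ]
[280.25422486 190.68186859]
```

View pics/w1.png

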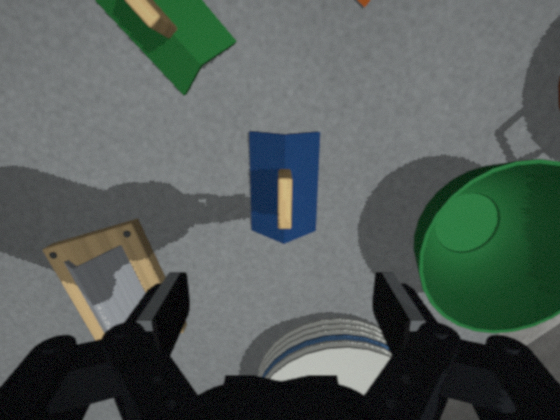

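The wrist view shows the grip top at about (285.5,200), with the ridge from (285,133) to (285,241). The yaw is good and there's a small lateral offset of about 5 px. I'll correct that, then grasp.

```bash
python3 - <<'E'
from h import *
a=back('w1',(285.5,133),.04);b=back('w1',(285,241),.04);g=back('w1',(285.5,202),.08)
print(a,b,(a+b)/2,np.linalg.norm(a-b),np.degrees(np.arctan2(*(b-a)[1::-1])),g)
p=.5*((a+b)/2+np.array([.6043,.0055,0])); p=(a+b+2*g)/4*.6+.4*np.array([.6043,.0055,0])
print(p)
manip.movel([p[0],p[1],.1],.15)
manip.movel([p[0],p[1],.045],.08,max_force=15)
manip.move_gripper(0.0)
print(manip.read_width(),manip.read_grasp_force(),manip.read_tcp_pos(),manip.read_wrist_force())
manip.movel([p[0],p[1],.17],.12); manip.wait(.2)
print(manip.read_width(),manip.read_wrist_force(),manip.read_time_s())
snap('wrist','w2')
E
```

```text
[0.57301127 0.05051686 0.04      ] [ 0.64252077 -0.03258926  0.04      ] [0.60776602 0.0089638  0.04      ] 0.10834295967463377 -50.09107299331453 [0.60755291 0.00874828 0.08      ]
[0.60631568 0.00751362 0.036     ]
0.011385474759881296 58.344690799713135 [0.60637961 0.00748215 0.04517042] [-0.52299667 -1.4458116   2.52137323]
0.011333713635206473 [ 0.97286894 -0.69037345 -0.63338474] 6.6917
```

View pics/w2.png

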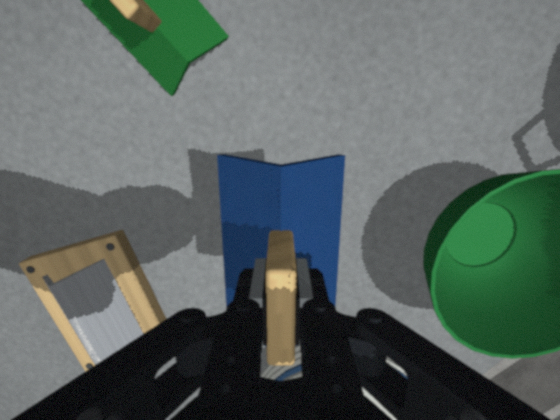

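The guard is held (11.3 mm width) and level. Next I'll view the rest from an offset position along its ridge to refine its pose, and measure the slip in the grip.

```bash
python3 - <<'E'
from h import *
e=back('w2',(281,166),.165);t=manip.read_tcp_pos();u=np.array([np.cos(np.radians(129.9)),np.sin(np.radians(129.9))])
d=(e-t)[:2];print('along',d@u,'across',d@[-u[1],u[0]])
y=np.radians(146);p=np.array([.5377,-.2165])-.13*np.array([np.cos(y),np.sin(y)])
manip.move_pose([p[0],p[1],.19],quat(146)); manip.wait(.2)
snap('wrist','w3');print(manip.read_time_s(),manip.read_tcp_pos(),manip.read_width())
u=np.array([np.cos(y),np.sin(y)])
for s in(-.055,0,.055): print(proj('w3',[*(np.array([.5377,-.2165])+s*u),.057]))
E
```

```text
along 0.053962468652531854 across -0.0008200359223778018
8.1417 [ 0.64593559 -0.28757209  0.19028914] 0.011367602441534256
[277.39651347 112.05286674]
[277.3193524   37.24300765]
[277.23043153 -48.96830709]
```

View pics/w3.png

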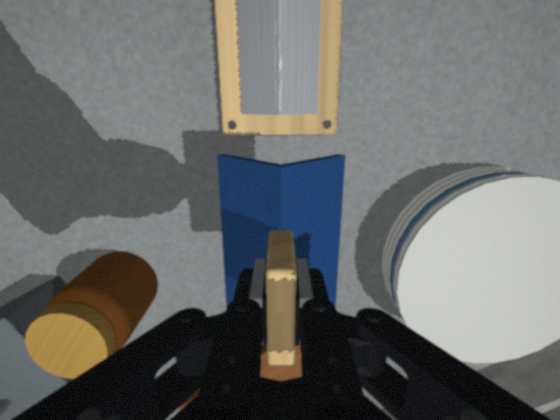

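```bash
python3 - <<'E'
import cv2
i=cv2.imread('pics/w3.png')[0:150,195:365]
cv2.imwrite('pics/crop3.png',cv2.convertScaleAbs(cv2.resize(i,None,fx=4,fy=4,interpolation=cv2.INTER_CUBIC),alpha=1.3))
E
```

```text
(no output)
```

View pics/crop3.png

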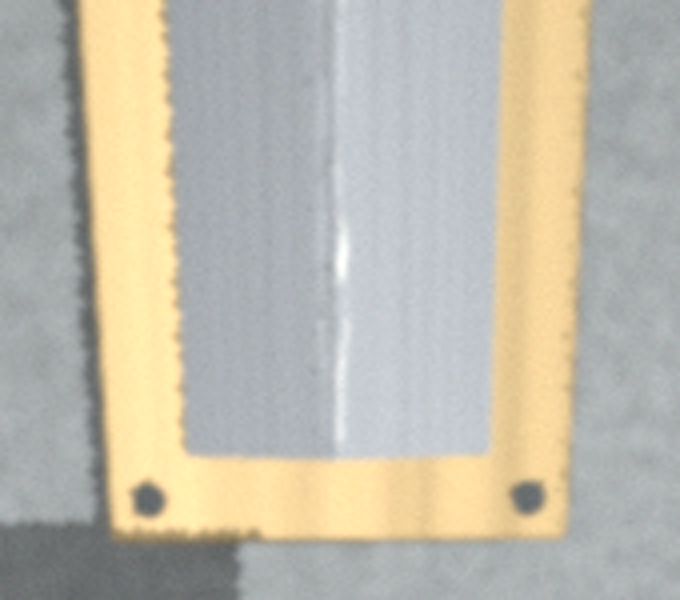

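The aluminium ridge in w3 runs from (279.1,0) to its near end at (279.3,114). I'll compute the target from this view, relative to the guard as held, so the wrist-camera bias cancels, then lower it.

```bash
python3 - <<'E'
from h import *
n=back('w3',(279.3,113.8),.057);f=back('w3',(279.1,0),.057)
d=(f-n)[:2];yaw=np.degrees(np.arctan2(d[1],d[0]));u=d/np.linalg.norm(d)
c=n[:2]+.055*u; v=np.array([-u[1],u[0]])
w=np.array([.5377,-.2165]);print(yaw,c,(c-w)@u,(c-w)@v)
cc=c+u*((w-c)@u)*.3
p=cc+.001*u+.0008*v; yaw=.7*yaw+.3*146
assert np.linalg.norm(c-w)<.01
manip.movel([p[0],p[1],.19],.15,rot=quat(yaw))
manip.movel([p[0],p[1],.115],.12,max_force=15)
h=manip.movel([p[0],p[1],.067],.04,max_force=12)
print(h,manip.read_tcp_pos(),p,manip.read_wrist_force(),manip.read_width(),manip.read_time_s())
snap('wrist','w4');snap('scene','s4')
E
```

```text
146.1512750738723 [ 0.53963528 -0.21608897] -0.0013783216698584483 -0.0014193218679844624
True [ 0.53762479 -0.21609657  0.06924188] [ 0.53801575 -0.21596605] [-1.10692383 -0.54327252  6.94337733] 0.011334456412910797 10.9917
```

View pics/w4.png

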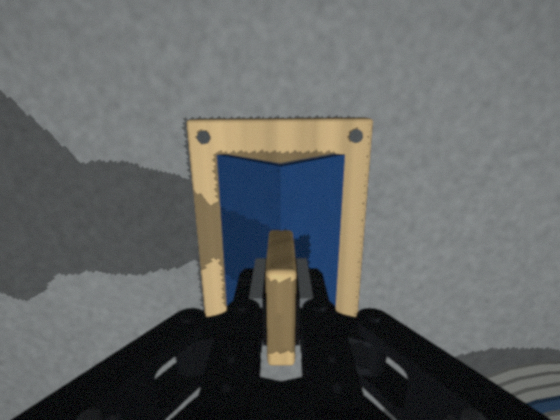

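Contact came at TCP z = 0.069, which is exactly the nested height. The guard sits centred on the board, with its end at (281,166) between screws (203,136) and (355,135). I'll release, retreat and check.

```bash
python3 - <<'E'
from h import *
p=manip.read_tcp_pos()
manip.move_gripper(.06); manip.wait(.2)
manip.movel([p[0],p[1],.2],.12)
manip.move_pose([.45,.0,.3],quat(146)); manip.wait(.3)
a=snap('top','t5')['image'];b=snap('scene','s5')['image']
i=np.vstack([cv2.resize(a[140:240,330:440],(330,300)),cv2.resize(b[130:230,125:235],(330,300))])
cv2.imwrite('pics/crop5.png',cv2.convertScaleAbs(np.hstack([i,cv2.resize(a,(450,600))]),alpha=1.3)[:,:,::-1])
print(manip.read_time_s())
for n in('t5','s5'): print(n,*[proj(n,[.5385,-.2163,.0]+np.array([s*np.cos(2.55),s*np.sin(2.55),z])).round(1) for s,z in((0,.104),(.055,.064),(-.055,.064))])
E
```

```text
14.4667
t5 [393.9 174.6] [372.2 204.5] [402.6 156.4]
s5 [173.1 160.2] [202.5 168.7] [150.2 175.6]
```

View pics/crop5.png

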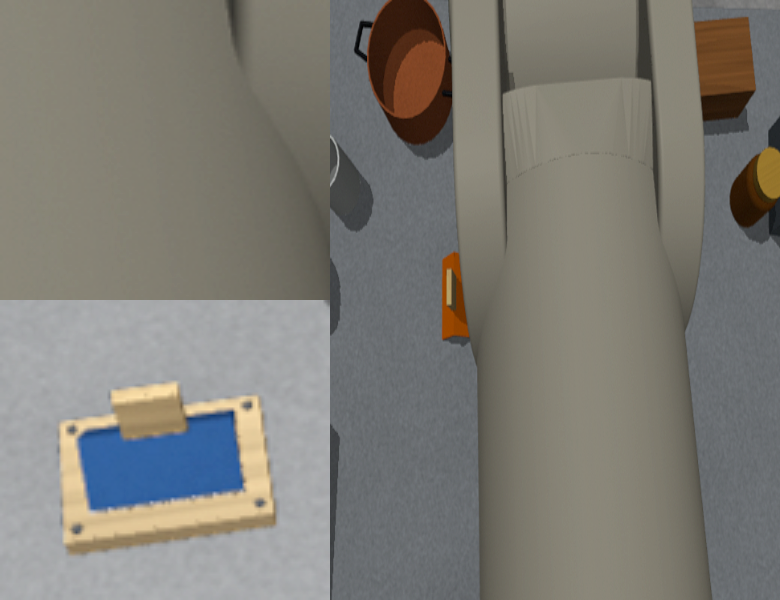

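The scene view shows the guard nested and centred on the rest: its grip top is at about (173.7,160), against a predicted (173.1,160.2). The orange guard hasn't moved, and the arm is clear of everything.

```bash
python3 -c "
from h import *
print(manip.sign_off())"
```

```text
the job is handed in; nothing more can be done
None
```

The blue guard is nested on the aluminium angle and released, the orange guard was not touched, and the job is handed in at about 14.5 s of the 35 s allowed; the sign-off gave no verdict.

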